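# Hold the cap ready over the open bottle

### The arm

A 6-joint arm with a two-finger parallel gripper is mounted at the origin on the work surface; the furniture and walls round the work are solid. World frame = base frame: x ahead of the robot, y to its left, z up, the work surface at z = 0. Lengths are in mm, angles in rad, forces in N, time in s.
With the tool pointing down it reaches from about 350 to 875 mm from the base axis. Payload 15.5 kg.
Tool frame: the origin (TCP) lies at the very end of the fingers, on their centre line; the grasp point (between the pads) lies 19 mm behind it; z points along the fingers, y is the line along which they close (so a half turn about z gives the same grasp; the last joint's range is limited). The gripper opens to 85 mm and grips with 20 to 120 N. Pads are 22 mm wide; open, the fingers measure 114 mm over their backs; the gripper's body (76 mm by 85 mm) begins 54 mm behind the grasp point. The pads swing forward as they close: fully open they stand 13 mm farther back than shut.
Start: joints at [1.054, 0.494, 1.345, -0, 1.302, -0.096], TCP at [255.302, 570.48, 231.277] pointing down, gripper open.
Joint ranges: [-2.91, 2.91], [-0.82, 2.16], [0.22, 2.67], [-1.22, 4.37], [0.12, 2.79], [-3.08, 3.08]. Speed limits (rad/s): [1.89, 1.89, 2.57, 3.01, 3.01, 3.01].

### API

Orientations are given as a unit quaternion [w, x, y, z].
In Python, from bench import read_state, snapshot, camera_params, robot gives the robot as it stands.
- The arm moves only by the tool arm_command, never from a script. Its argument "commands" is a list that holds one entry, the list of rows, each a list of 7 numbers: the turn, a rotation vector about the tool's x, y, z in degrees, then the shift along the tool's x, y, z in m, then the finger opening in m, from 0 to 0.0854. A call has 1 to 8 rows; each row shifts and turns the commanded pose from where the row before left it, along the tool's axes as they then stand; what a row does not reach is not made up. A row lasts 1/10 s, in which the tool goes at most 50 mm and 8.59 degrees, less where a joint would pass 70% of its speed; a pose out of reach is approached as far as the arm can. A call is refused whole if a number of a shift passes 0.05 or a number of a turn 8.59, either way. A call with a gripper value outside its range is refused whole. The fingers move at their own pace and stop on an object; "force" is the grip in N (left out, the last holds). Time passes only in rows, so rows that do not move let the fingers close. It gives the time, the measured TCP pose, the force, the opening and the grip force at its end, in the units of the state.
- read_state(): the state, without advancing time (a new reading comes with each control period).
- snapshot(name): name is "scene" or "top"; returns the picture (384x512x3 uint8, red, green, blue); there is no depth.
- camera_params(name): a dict with "mtx" (3x3 intrinsics, pixels), "D" ([k1, k2, p1, p2, k3] as OpenCV has them; the pictures are not rectified), "position" and "orientation" of the camera in the world. Camera axes: x right, y down, z forward; pixel columns grow to the right and rows downward; lengths in mm; the calibration is good to about 2 mm. A picture is of the moment at which its call begins. camera_params takes no time and is no camera call.
- robot.job_done(): hands the job in; it is judged then, once.
The state is a dict: "clock": time; "qpos": joint angles; "joint_vel": joint speeds; "joint_efforts": joint torques, N m; "position": TCP position; "ee_rot": TCP orientation; "force": force on the tool from outside, world axes, zero at the start; "moment": the same for the moment, N m; "gripper_width": finger opening in mm; "grip_force": force on a finger pad.
Only numpy, scipy, OpenCV 4.12 (cv2) and the standard library are available. Lean on these libraries where they do the work, as an engineer would, in place of code of your own. Each camera call takes 0.05 s, during which the arm holds its last target. There are 200 camera calls.

### The job

Keep the sterile things covered: first lower the lid of the tip box until it is fully shut, without letting it slam. Then pick up the red screw cap, carry it over the things on the bench to the open white bottle and hold it level, centred about a centimetre above the mouth, as a dust shield, without ever touching the bottle. Finish still holding the cap there (do not put it down or let go), and leave the open bottle and the brown one standing where they are.

Things in the scene. Friction and masses are not known exactly. Their poses are not given: they have to be found in the camera images.
- tip_box: pipette-tip box with an off-white base and a clear hinged lid, 88 x 120 x 86 mm shut (x, y, z of its own frame), fixed to the bench. Origin: centre of its underside; its x axis points from the front edge (nearer the robot) to the hinge side, z up. The base is 52 mm high; the lid is a hollow hood over it, 83 mm deep (x) and 120 mm wide (y), with walls 34 mm high and a flat top.
- tip_box_lid (a joint): angle of the lid about its hinge, rad: 0 is fully shut, 1.97 fully open; at 1.57 the lid's outer top face stands upright on the side away from the robot. It starts between 1.1 and 1.6. The hinge is stiff (friction about 0.05 N m), so the lid stays where it is left; a light push of 1 to 2 N on the outer face near its free edge moves it. Nothing latches: pressed down to its stop it stays shut.
- lid_hinge (a point): middle of the hinge line, on the base: 42 mm behind the box's origin along its x and 48 mm up; the hinge line runs along the box's y axis and the lid swings up and away from the robot
- lid_front (a point): middle of the free edge of the lid's outer top face; it moves with the lid, 93 mm from the hinge line. Its frame is that of the box turned with the lid (equal to it when shut): x runs in the top face from the free edge towards the hinge side, y along the hinge, z out of the top face. Shut, it lies 43 mm in front of the box's origin, 86 mm above the bench.
- red_cap: red round screw cap, 49 mm across the knurl, 15 mm high, 20 to 45 g, lying open side down on the bench. Origin: centre of its underside; z up out of its closed top.
- bottle: open white plastic bottle, loose (0.25 kg), 70 mm across, 132 mm high with a narrower threaded neck. Origin: centre of its underside, z up.
- bottle_mouth (a point): centre of the rim of the white bottle's mouth, 132 mm above the bench; z up
- amber_bottle: closed brown glass reagent bottle, loose, 48 mm across, 95 mm high, standing in front of the tip box on its right, seen from the robot. Origin: centre of its underside. An obstacle: leave it standing.
Not all that is in view belongs to the job. Several things look just like the red_cap: the one meant starts farthest to the robot's left.

How it is judged (in metres and radians):
On the way, in this order (a step that is already met when the one before it is completed fails the run):
1. the tip box lid is shut, the cap not yet taken (value of joint tip_box_lid below 0.06 rad and distance of red_cap from where it was at the start of the episode below 0.05 m), for 0.2 s.
2. the cap is lifted clear in the fingers (height (world z) of red_cap above 0.1 m and contact force between red_cap and the fingers above 0.3 N), for 0.2 s.
At the end, for the whole second after the job is handed in: Lid shut (below 0.06 rad); cap held still in the fingers, level within 0.14 rad, its centre within 10 mm of the mouth's axis, its underside 3 to 22 mm above the rim, not touching the bottle; the white and the brown bottle upright and within 20 mm of where they stood (value of joint tip_box_lid below 0.06 rad and horizontal distance between red_cap and bottle_mouth below 0.01 m and z of red_cap in the frame of bottle_mouth between 0.003 and 0.022 m and angle between red_cap's own z axis and vertical below 0.14 rad and linear speed of red_cap below 0.02 m/s and contact force between red_cap and the fingers above 0.3 N and contact force between red_cap and bottle below 0.05 N and distance of each of bottle, amber_bottle from where it was at the start of the episode below 0.02 m and angle between each of bottle, amber_bottle's own z axis and vertical below 0.1 rad); the arm keeps its last pose, push and grip.
It fails at once if the lid is slammed (faster than 5 rad/s) (velocity of joint tip_box_lid below -5 rad/s).
It fails at once if the cap touches the white bottle (contact force between red_cap and bottle above 0.3 N).
It fails at once if a bottle is shifted or tipped (not (distance of each of bottle, amber_bottle from where it was at the start of the episode below 0.02 m and angle between each of bottle, amber_bottle's own z axis and vertical below 0.1 rad)).
It also fails if it takes over 58 s, if anything falls off the work surface, if the arm or the gripper's body presses on something with over 40 N, if the wrist force passes 120 N, or if a joint passes its speed limit or range.

## Working session

There is one attempt and no reset: what is moved stays moved. The work goes in short steps, Python scripts to look and compute and a tool call to move; the robot and the scene stay as the last step left them, time stands still between calls to the robot, and variables do not carry over. Pictures are saved under pics/ and viewed, at most 13 in all, crops included, and the job is handed in when it is done.

Besides the shell and the picture viewer there is one more tool, called after "Request:" by a JSON object that holds its "op" and its "data". arm_command: Moves the arm, as the interface text tells. Its arguments: {"type":"object","properties":{"commands":{"type":"array"},"force":{"type":"number"}},"required":["commands"]}

```bash
ls; mkdir -p pics
python3 - <<'E'
from bench import *
import cv2
for n in("scene","top"):
    im=snapshot(n); cv2.imwrite(f"pics/{n}0.png",im[:,:,::-1])
    p=camera_params(n); print(n,p)
s=read_state(); print(s)
E
```

```text
pics
scene {'mtx': array([[419.89906521,   0.        , 254.29233761],
       [  0.        , 419.89906521, 193.60241589],
       [  0.        ,   0.        ,   1.        ]]), 'D': array([-0.09297078,  0.        ,  0.        ,  0.        ,  0.        ]), 'position': array([ -75.32500445, -838.58747368,  678.38431467]), 'orientation': array([-0.44342692,  0.82041647, -0.31965209,  0.16766612])}
top {'mtx': array([[367.60828743,   0.        , 259.22479216],
       [  0.        , 367.60828743, 187.51645044],
       [  0.        ,   0.        ,   1.        ]]), 'D': array([-0.00382184,  0.        ,  0.        ,  0.        ,  0.        ]), 'position': array([ 323.09123403, -198.16769473, 1102.12632276]), 'orientation': array([-0.06552791,  0.71350445, -0.69512155,  0.05851085])}
{'clock': 0.1, 'qpos': array([ 1.05451231e+00,  4.94133857e-01,  1.34607056e+00, -1.28540817e-05,
        1.30250293e+00, -9.55310551e-02]), 'joint_vel': array([ 0.00068853, -0.00138858, -0.00041371, -0.00115817,  0.00090962,
       -0.00149926]), 'joint_efforts': array([ 4.22565179e-03, -8.83602977e+01, -3.84570658e+01,  5.40102269e-05,
        5.34718361e-03, -1.72209093e-05]), 'position': array([255.13648154, 570.19475485, 230.75144629]), 'ee_rot': array([-1.61940557e-04,  2.08826392e-01,  9.77952569e-01, -5.33334985e-04]), 'force': array([1.12542701, 0.24877658, 0.80046237]), 'moment': array([-0.01090861, -0.04817744, -0.0042025 ]), 'grip_force': 0.0, 'gripper_width': 85.34870374175205}
```

View pics/scene0.png

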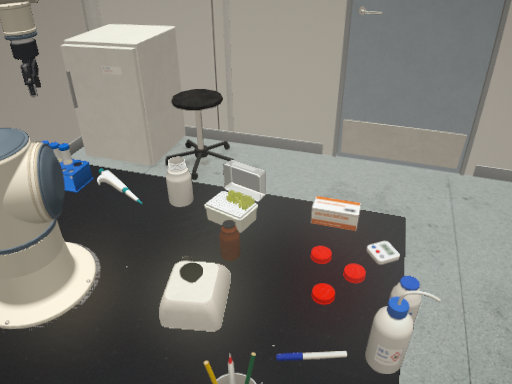

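View pics/top0.png

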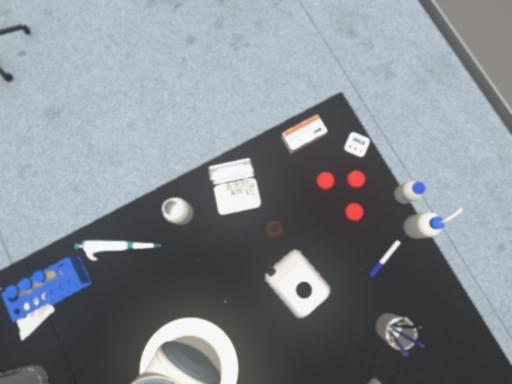

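Scene: white bottle (179,185), tip box (232,208) with its lid open behind it, brown bottle (230,240), red caps (321,255), (355,272), (323,294). Top: bottle (177,210), box (238,195), lid (231,170), brown bottle (274,228), caps (326,181), (356,179), (354,212).

```bash
cat > h.py <<'E'
import numpy as np, cv2
from bench import *
from scipy.spatial.transform import Rotation as R
P={n:camera_params(n) for n in("scene","top")}
def M(n):
    q=P[n]["orientation"]; return R.from_quat([q[1],q[2],q[3],q[0]]).as_matrix()
def ray(n,uv):
    p=cv2.undistortPoints(np.array([[uv]],float),P[n]["mtx"],P[n]["D"])[0,0]
    d=M(n)@np.array([p[0],p[1],1]); return P[n]["position"],d/np.linalg.norm(d)
def plane(n,uv,z):
    o,d=ray(n,uv); return o+d*(z-o[2])/d[2]
def tri(us,ut):
    o1,d1=ray("scene",us);o2,d2=ray("top",ut)
    t=np.linalg.lstsq(np.c_[d1,-d2],o2-o1,rcond=None)[0]
    a=o1+d1*t[0];b=o2+d2*t[1]; return (a+b)/2,np.linalg.norm(a-b)
def proj(n,X):
    m=M(n).T; return cv2.projectPoints(np.array(X,float).reshape(-1,1,3),cv2.Rodrigues(m)[0],-m@P[n]["position"],P[n]["mtx"],P[n]["D"])[0][:,0]
def reds(n,im):
    a=im.astype(int); m=((a[...,0]>140)&(a[...,1]<70)&(a[...,2]<70)).astype(np.uint8)
    k,l,st,c=cv2.connectedComponentsWithStats(m)
    return [(c[i],st[i]) for i in range(1,k) if st[i,4]>80]
E
python3 - <<'E'
from h import *
np.set_printoptions(precision=1,suppress=True)
im={n:cv2.imread(f"pics/{n}0.png")[:,:,::-1] for n in P}
r={n:reds(n,im[n]) for n in P}
for n in P:
    for c,s in r[n]: print(n,c,s,plane(n,c,10))
for a in r["scene"]:
    for b in r["top"]:
        X,e=tri(a[0],b[0])
        if e<12: print("tri",a[0],b[0],X,e)
def crop(n,x0,y0,w,h,k,o): cv2.imwrite(o,cv2.resize(im[n][y0:y0+h,x0:x0+w,::-1],None,fx=k,fy=k,interpolation=cv2.INTER_CUBIC))
a=cv2.resize(im["scene"][145:270,155:280,::-1],None,fx=3.2,fy=4.8*2/3,interpolation=cv2.INTER_CUBIC)
b=cv2.resize(im["top"][135:260,155:280,::-1],None,fx=3.2,fy=3.2,interpolation=cv2.INTER_CUBIC)
cv2.imwrite("pics/c1.png",np.hstack([a,b]))
E
```

```text
scene [320.8 254.4] [310 246  22  18 314] [ 541.6 -387.1   10. ]
scene [354.1 272.7] [343 263  23  20 359] [ 549.2 -479.    10. ]
scene [323.  293.4] [312 283  23  22 411] [ 449.6 -471.4   10. ]
```

View pics/c1.png

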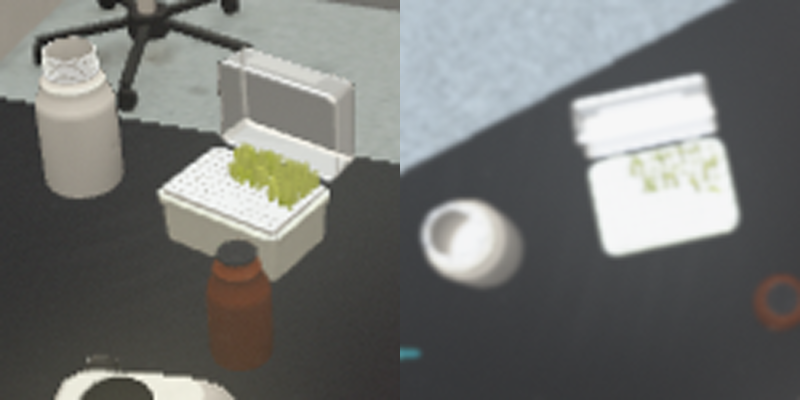

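The crops (3.2x) show the base top in the top view with its front edge from (608,256) to (740,222). The lid is nearly upright behind it, and the bottle mouth is at about (447,232).

Run:
```python
from h import *
np.set_printoptions(precision=1,suppress=True)
im={n:cv2.imread(f"pics/{n}0.png")[:,:,::-1] for n in P}
def hs(n):
    a=im[n].astype(int); m=((a[...,0]>120)&(a[...,0]-a[...,1]>90)&(a[...,0]-a[...,2]>90)).astype(np.uint8)
    k,l,st,c=cv2.connectedComponentsWithStats(m); return [(c[i],st[i,4]) for i in range(1,k) if st[i,4]>80]
S,T=hs("scene"),hs("top")
for a,_ in S:
    for b,_ in T:
        X,e=tri(a,b)
        if e<15: print("cap",a,b,X,e)
s=lambda x,y:(155+x/3.2-.35,145+y/3.2-.35); t=lambda x,y:(155+(x-400)/3.2-.35,135+y/3.2-.35)
for nm,a,b in [("base FL",s(160,194),t(604,257)),("base FR",s(269,243),t(742,224)),("base HR",s(327,188),t(724,140)),
 ("lid freeL",s(222,50),t(573,98)),("lid freeR",s(355,80),t(706,75)),("mouth",s(70,48),t(447,232)),("amber top",s(237,251),t(780,302))]:
    X,e=tri(a,b);print(nm,X,e,a,b)
print("plane52",[plane("top",t(*p),52) for p in[(604,257),(742,224),(590,165),(724,140)]])
# bottle: ellipse of mouth
print("mouth132",plane("top",t(447,232),132),plane("scene",s(70,48),132))
print("amber95",plane("top",t(780,302),95),plane("scene",s(237,251),95))
```

```text
cap [320.7 254.5] [325.1 180.1] [ 545.5 -384.     5.6] 0.1431076780333407
cap [320.7 254.5] [353.7 211.4] [ 445.7 -449.   106.5] 14.024153151952705
cap [354.  272.7] [355.9 178.5] [ 552.5 -477.2    6.4] 0.32682655603249405
cap [323.  293.4] [353.7 211.4] [ 452.4 -469.1    5.9] 0.5393600471555123
base FL [431.4 -71.9  43.1] 9.717760527886496 (204.65, 205.275) (218.4, 214.9625)
base FR [ 457.8 -191.5   46.4] 5.639731572239339 (238.7125, 220.5875) (261.525, 204.65)
base HR [ 534.3 -173.7   53.2] 3.636506927024732 (256.8375, 203.4) (255.9, 178.4)
lid freeL [545.9 -41.2 125.5] 20.025862760266854 (224.025, 160.275) (208.7125, 165.275)
lid freeR [ 575.8 -159.8  132.2] 0.2829408703681295 (265.5875, 169.65) (250.275, 158.0875)
mouth [438.3  51.  129.1] 4.598867859696174 (176.525, 159.65) (169.3375, 207.15)
amber top [ 390.1 -229.1   93.7] 5.549674278575207 (228.7125, 223.0875) (273.4, 229.025)
plane52 [array([426.5, -70.4,  52. ]), array([ 459.4, -193.2,   52. ]), array([509.8, -53.8,  52. ]), array([ 536. , -174.8,   52. ])]
mouth132 [436.   51.5 132. ] [437.5  45.  132. ]
amber95 [ 387.7 -227.5   95. ] [ 391.5 -231.7   95. ]
```

Request:
{"op": "arm_command", "data": {"commands": [[[0, 0, 8.24, 0, 0, 0, 0], [0, 0, 8.24, 0, 0, 0, 0], [0, 0, 8.24, 0, 0, 0, 0], [0, 0, 8.24, 0, 0, 0, 0], [0, 0, 8.24, 0, 0, 0, 0], [0, 0, 8.24, 0, 0, 0, 0], [0, 0, 8.24, 0, 0, 0, 0], [0, 0, 8.24, 0, 0, 0, 0]]]}}

```text
clock: 0.9
position: [255.2, 570.3, 230.9]
ee_rot: [0.0, 0.709, 0.705, -0.0]
force: [0.8, 0.1, -0.8]
gripper_width: -0.1
grip_force: 0.0
```

Request:
{"op": "arm_command", "data": {"commands": [[[0, 0, 0, -0.04, 0.025, 0, 0], [0, 0, 0, -0.04, 0.025, 0, 0], [0, 0, 0, -0.04, 0.025, 0, 0], [0, 0, 0, -0.04, 0.025, 0, 0], [0, 0, 0, -0.04, 0.025, 0, 0], [0, 0, 0, -0.04, 0.025, 0, 0], [0, 0, 0, -0.04, 0.025, 0, 0], [0, 0, 0, -0.04, 0.025, 0, 0]]]}}

```text
clock: 1.7
position: [455.7, 248.6, 231.2]
ee_rot: [-0.0, 0.707, 0.707, -0.0]
force: [0.4, 0.5, -0.1]
gripper_width: -0.3
grip_force: 0.0
```

Run:
```python
from h import *
np.set_printoptions(precision=2,suppress=True)
s=read_state(); print(s["clock"],s["position"],s["ee_rot"],s["force"],s["gripper_width"])
im=snapshot("top"); cv2.imwrite("pics/top1.png",im[:,:,::-1])
# mouth/neck and cap refinement from first pictures
t=cv2.cvtColor(cv2.imread("pics/top0.png"),cv2.COLOR_BGR2HSV)
a=cv2.imread("pics/top0.png").astype(int)
m=((a[...,2]-a[...,1]>60)).astype(np.uint8)
for c in cv2.findContours(m,0,2)[0]:
    if cv2.contourArea(c)>80: e=cv2.minEnclosingCircle(c); print("top cap",e,plane("top",e[0],15))
```

```text
1.7 [455.71 248.56 231.19] [-0.    0.71  0.71 -0.  ] [ 0.42  0.49 -0.06] -0.336664305936482
top cap ((353.8291931152344, 211.4254608154297), 9.525431632995605) [ 451.04 -467.02   15.  ]
top cap ((325.0863952636719, 180.0549774169922), 9.1475191116333) [ 543.72 -382.36   15.  ]
top cap ((355.85955810546875, 178.994384765625), 9.355592727661133) [ 549.32 -474.9    15.  ]
top cap ((301.0, 125.5), 18.117769241333008) [ 713.98 -308.74   15.  ]
```

Request:
{"op": "arm_command", "data": {"commands": [[[0, 0, 0, -0.0425, 0.02, 0, 0], [0, 0, 0, -0.0425, 0.02, 0, 0], [0, 0, 0, -0.0425, 0.02, 0, 0], [0, 0, 0, -0.0425, 0.02, 0, 0], [0, 0, 0, -0.0425, 0.02, 0, 0], [0, 0, 0, -0.0425, 0.02, 0, 0], [0, 0, 0, -0.0425, 0.02, 0, 0], [0, 0, 0, -0.0425, 0.02, 0, 0]]]}}

```text
clock: 2.55
position: [615.3, -91.6, 231.0]
ee_rot: [-0.0, 0.707, 0.707, -0.0]
force: [0.3, 1.5, -0.1]
gripper_width: -0.1
grip_force: 0.0
```

Request:
{"op": "arm_command", "data": {"commands": [[[0, 0, 0, 0, 0, 0.027, 0], [0, 0, 0, 0, 0, 0.027, 0], [0, 0, 0, 0, 0, 0.027, 0], [0, 0, 0, 0, 0, 0.027, 0], [0, 0, 0, 0, 0, 0, 0]]]}}

```text
clock: 3.05
position: [612.8, -89.2, 119.9]
ee_rot: [-0.003, 0.707, 0.707, -0.002]
force: [-0.3, -0.0, 0.3]
gripper_width: 0.0
grip_force: 0.0
```

Run:
```python
from h import *
np.set_printoptions(precision=2,suppress=True)
s=read_state(); print(s["clock"],s["position"],s["force"])
a=snapshot("scene")[135:260,155:280,::-1]; b=snapshot("top")[125:250,155:280,::-1]
cv2.imwrite("pics/c2.png",cv2.resize(np.hstack([a,b]),None,fx=3.2,fy=3.2,interpolation=cv2.INTER_CUBIC))
```

```text
3.05 [612.78 -89.2  119.91] [-0.3  -0.03  0.27]
```

View pics/c2.png

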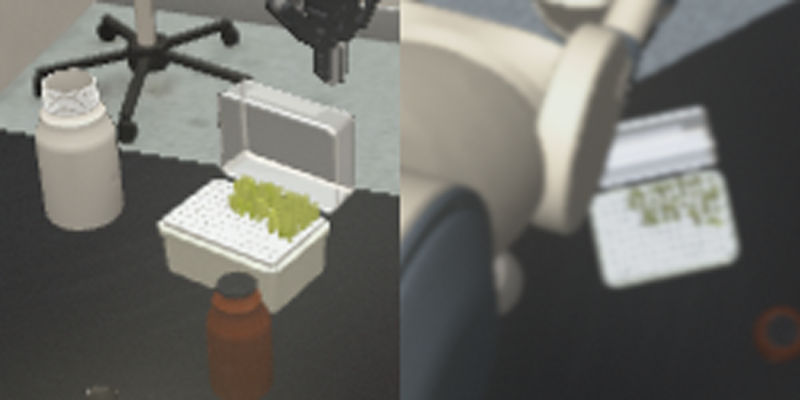

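The closed fingers stand behind the upright lid, with the tip at scene-crop (335,80), centred on the hinge line. The bottles are untouched. Now I push the lid along its arc.

Request:
{"op": "arm_command", "data": {"commands": [[[0, 0, 0, -0.0027, -0.0107, 0, 0], [0, 0, 0, -0.0027, -0.0107, 0, 0], [0, 0, 0, -0.0027, -0.0107, 0, 0], [0, 0, 0, -0.0027, -0.0107, 0, 0], [0, 0, 0, -0.0028, -0.0112, -0.0035, 0], [0, 0, 0, -0.0028, -0.0112, -0.0035, 0], [0, 0, 0, -0.0029, -0.0116, 0, 0], [0, 0, 0, -0.0029, -0.0116, 0, 0]]]}}

```text
clock: 3.95
position: [525.6, -112.1, 130.5]
ee_rot: [0.0, 0.707, 0.707, 0.0]
force: [0.9, -0.2, 0.4]
gripper_width: 0.0
grip_force: 0.3
```

Run:
```python
from h import *
np.set_printoptions(precision=2,suppress=True)
s=read_state(); print(s["clock"],s["position"],s["force"])
a=snapshot("scene")[135:260,155:280,::-1]
cv2.imwrite("pics/c3.png",cv2.resize(a,None,fx=3.2,fy=3.2,interpolation=cv2.INTER_CUBIC))
```

```text
3.95 [ 525.65 -112.13  130.51] [ 0.94 -0.2   0.41]
```

View pics/c3.png

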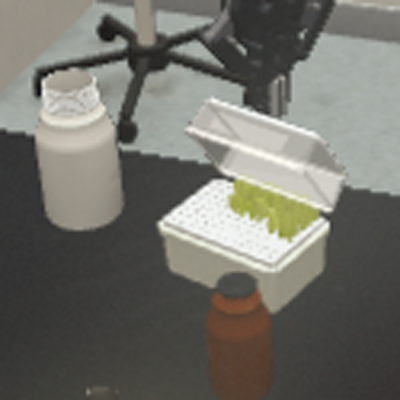

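The lid follows, at roughly 0.85 rad, with its free edge at crop (190,125)–(215,98). I continue down the arc.

Request:
{"op": "arm_command", "data": {"commands": [[[0, 0, 0, -0.0027, -0.0107, 0.0055, 0], [0, 0, 0, -0.0027, -0.0107, 0.0055, 0], [0, 0, 0, -0.0024, -0.0097, 0.007, 0], [0, 0, 0, -0.0024, -0.0097, 0.007, 0], [0, 0, 0, -0.0017, -0.0068, 0.008, 0], [0, 0, 0, -0.0017, -0.0068, 0.008, 0], [0, 0, 0, 0, 0, 0.003, 0], [0, 0, 0, 0, 0, 0, 0]]]}}

```text
clock: 4.8
position: [470.3, -125.5, 86.2]
ee_rot: [-0.001, 0.707, 0.707, -0.001]
force: [-14.8, -3.3, 20.7]
gripper_width: -0.2
grip_force: 10.7
```

Request:
{"op": "arm_command", "data": {"commands": [[[0, 0, 0, 0, 0, 0.001, 0], [0, 0, 0, 0, 0, 0, 0]]]}}

```text
clock: 5.0
position: [470.3, -125.5, 85.8]
ee_rot: [-0.001, 0.707, 0.707, -0.001]
force: [-20.0, -4.5, 37.7]
gripper_width: -0.3
grip_force: 18.9
```

Request:
{"op": "arm_command", "data": {"commands": [[[0, 0, 0, 0, 0, -0.003, 0], [0, 0, 0, 0, 0, -0.01, 0], [0, 0, 0, 0, 0, -0.03, 0], [0, 0, 0, 0, 0, -0.03, 0.07], [0, 0, 0, -0.04, 0.01, 0, 0.07], [0, 0, 0, -0.04, 0.01, 0, 0.07], [0, 0, 0, -0.04, 0.01, 0, 0.07], [0, 0, 0, -0.04, 0.01, 0, 0.07]]]}}

```text
clock: 5.8
position: [512.5, -287.1, 158.8]
ee_rot: [0.0, 0.707, 0.707, 0.0]
force: [0.1, 0.7, -0.8]
gripper_width: 70.0
grip_force: 0.0
```

Run:
```python
from h import *
np.set_printoptions(precision=2,suppress=True)
s=read_state(); print(s["clock"],s["position"],s["force"],s["gripper_width"])
im=snapshot("scene"); cv2.imwrite("pics/scene4.png",im[:,:,::-1]); im=im[135:335,155:355,::-1]
tp=snapshot("top"); cv2.imwrite("pics/top4.png",tp[:,:,::-1]); tp=tp[125:325,155:355,::-1]
cv2.imwrite("pics/c4.png",cv2.resize(np.hstack([im,tp]),None,fx=2,fy=2,interpolation=cv2.INTER_CUBIC))
for c,st in reds("scene",cv2.imread("pics/scene4.png")[:,:,::-1]): print(c,plane("scene",c,10))
```

```text
5.8 [ 512.49 -287.11  158.76] [ 0.15  0.71 -0.83] 69.96734844283354
[320.77 254.43] [ 541.63 -387.08   10.  ]
[354.09 272.69] [ 549.22 -479.04   10.  ]
[322.99 293.36] [ 449.7  -471.37   10.  ]
```

View pics/c4.png

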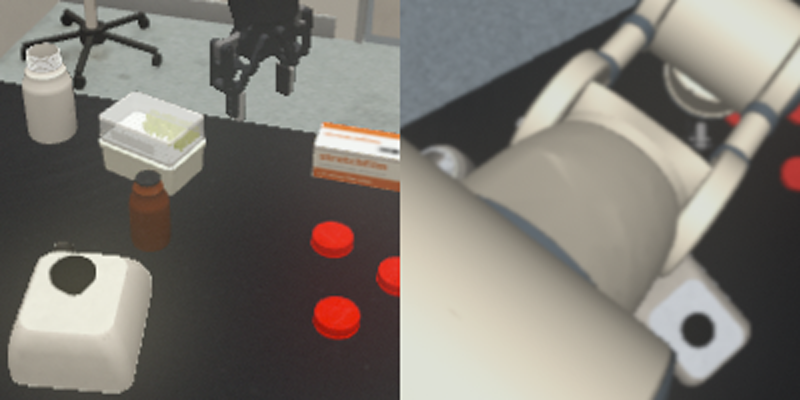

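Lid is shut: flat clear top at crop (152,110). The wanted cap is at (332,238), its neighbours are clear of it, and the gripper is open above the bench.

Request:
{"op": "arm_command", "data": {"commands": [[[0, 0, 0, -0.024, 0.008, 0, 0.07], [0, 0, 0, -0.024, 0.008, 0, 0.07], [0, 0, 0, -0.024, 0.008, 0, 0.07], [0, 0, 0, -0.024, 0.008, 0, 0.07], [0, 0, 0, 0, 0, 0.032, 0.07], [0, 0, 0, 0, 0, 0.032, 0.07], [0, 0, 0, 0, 0, 0.032, 0.07], [0, 0, 0, 0, 0, 0.032, 0.07]]]}}

```text
clock: 6.7
position: [544.1, -381.1, 29.3]
ee_rot: [0.0, 0.707, 0.707, 0.0]
force: [0.2, -1.1, -0.3]
gripper_width: 70.0
grip_force: 0.0
```

Request:
{"op": "arm_command", "data": {"commands": [[[0, 0, 0, 0, 0, 0.01, 0.07], [0, 0, 0, 0, 0, 0.01, 0.07], [0, 0, 0, 0, 0, 0.006, 0.07], [0, 0, 0, 0, 0, 0.002, 0.07], [0, 0, 0, 0, 0, 0, 0.07]]]}}

```text
clock: 7.2
position: [544.4, -381.7, 3.0]
ee_rot: [0.001, 0.707, 0.707, 0.0]
force: [0.6, -0.3, 0.5]
gripper_width: 70.1
grip_force: 0.0
```

Run:
```python
from h import *
np.set_printoptions(precision=2,suppress=True)
s=read_state(); print(s["clock"],s["position"],s["force"],s["gripper_width"])
im=snapshot("scene")[200:300,270:370,::-1]
cv2.imwrite("pics/c5.png",cv2.resize(im,None,fx=4,fy=4,interpolation=cv2.INTER_CUBIC))
```

```text
7.2 [ 544.41 -381.74    3.03] [ 0.6  -0.34  0.49] 70.13135628456989
```

View pics/c5.png

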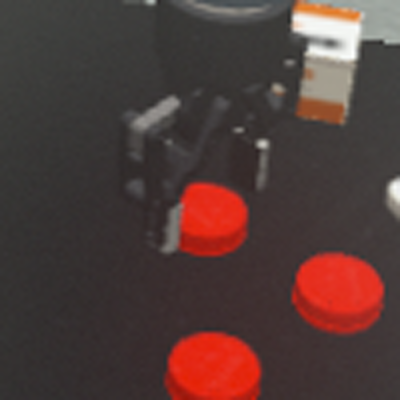

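The fingers straddle the cap, which is at crop (210,215), with pads at (165,225) and (260,165). Now I close.

Request:
{"op": "arm_command", "data": {"commands": [[[0, 0, 0, -0.001, 0, 0.001, 0.06], [0, 0, 0, 0, 0, 0, 0.05], [0, 0, 0, 0, 0, 0, 0.044], [0, 0, 0, 0, 0, 0, 0.04], [0, 0, 0, 0, 0, 0, 0.04]]], "force": 40}}

```text
clock: 7.75
position: [544.2, -382.7, 2.1]
ee_rot: [0.0, 0.707, 0.707, -0.0]
force: [-1.9, 0.9, 7.8]
gripper_width: 47.3
grip_force: 40.0
```

Request:
{"op": "arm_command", "data": {"commands": [[[0, 0, 0, 0, 0, -0.005, 0.04], [0, 0, 0, 0, 0, -0.025, 0.04], [0, 0, 0, 0, 0, -0.04, 0.04], [0, 0, 0, 0, 0, -0.04, 0.04], [0, 0, 0, 0, 0, -0.04, 0.04], [0, 0, 0, 0, 0, -0.04, 0.04], [0, 0, 0, 0, 0, 0, 0.04], [0, 0, 0, 0, 0, 0, 0.04]]]}}

```text
clock: 8.55
position: [544.2, -382.6, 192.3]
ee_rot: [0.001, 0.707, 0.707, 0.0]
force: [-0.5, 1.2, -0.5]
gripper_width: 47.2
grip_force: 41.3
```

Run:
```python
from h import *
np.set_printoptions(precision=2,suppress=True)
s=read_state(); print(s["clock"],s["position"],s["force"],s["gripper_width"],s["grip_force"])
im=snapshot("scene"); cv2.imwrite("pics/scene6.png",im[:,:,::-1])
q=proj("scene",[s["position"]])[0]; print(q); u,v=q.astype(int)
for c,st in reds("scene",im): print(c,st)
im=im[v-70:v+50,u-60:u+60,::-1]
b=cv2.imread("pics/top0.png")[180:240,145:205]; c=cv2.imread("pics/scene6.png")[145:215,150:210]
cv2.imwrite("pics/c6.png",np.hstack([cv2.resize(im,(400,400),interpolation=2),np.vstack([cv2.resize(b,(400,400),interpolation=2)])]))
cv2.imwrite("pics/c7.png",cv2.resize(c,None,fx=8,fy=8,interpolation=2))
```

```text
8.55 [ 544.2  -382.65  192.32] [-0.54  1.19 -0.52] 47.21256886600558 41.266388297080994
[326.79 188.68]
[331.49 188.04] [323 180  16  17 190]
[354.09 272.69] [343 263  23  20 359]
[322.97 293.4 ] [312 283  23  22 412]
```

View pics/c6.png

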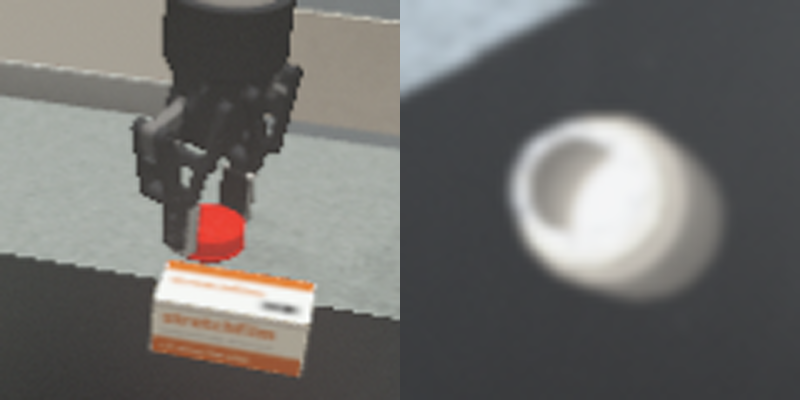

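View pics/c7.png

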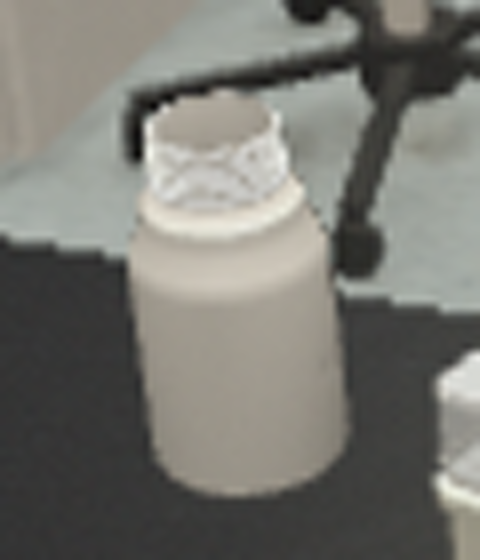

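The cap is held level in the fingers at left-crop (215,232). In the scene crop, the bottle rim spans left (147,125), right (278,113), back (222,92) and front (212,150). I refine the mouth position from these points and the bottle's silhouettes.

Run:
```python
from h import *
np.set_printoptions(precision=1,suppress=True)
f=lambda x,y:(150+x/8-.44,145+y/8-.44)
q=[plane("scene",f(*p),132) for p in[(147,125),(278,115),(222,92),(212,150)]]
print("rim pts",*q); print("mid LR",(q[0]+q[1])/2,"mid BF",(q[2]+q[3])/2, np.linalg.norm(q[0]-q[1]),np.linalg.norm(q[2]-q[3]))
# silhouettes
def mask(n,file,box,seed):
    a=cv2.imread(file).astype(float); x0,y0,x1,y1=box
    g=cv2.cvtColor(a[y0:y1,x0:x1].astype(np.uint8),6)
    g=cv2.resize(g,None,fx=4,fy=4,interpolation=2); m=(g>95).astype(np.uint8)
    k,l=cv2.connectedComponents(m); L=l[(seed[1]-y0)*4,(seed[0]-x0)*4]
    c=max(cv2.findContours((l==L).astype(np.uint8),0,1)[0],key=cv2.contourArea)[:,0].astype(float)
    return (c+.5)/4-.5+[x0,y0]
c=mask("top","pics/top0.png",(150,190,205,235),(178,212))
print("top bbox",c.min(0),c.max(0))
o=P["top"]["position"]; nad=o*[1,1,0]
g=np.array([437,49,0.])-nad; g/=np.linalg.norm(g); lat=np.array([-g[1],g[0],0])
p0=np.array([plane("top",u,0) for u in c]); r=(p0-nad)@g; az=np.arctan2((p0-nad)@lat,(p0-nad)@g)
print("near base edge ->axis dist",r.min()+35, "azimuth mid",(az.max()+az.min())/2)
a=(az.max()+az.min())/2; d=g*np.cos(a)+lat*np.sin(a); print("top centre",nad+d*(r.min()+35), "half-angle dist",35/np.sin((az.max()-az.min())/2))
# scene: lateral via body edges near base rows, depth via bottom edge
c=mask("scene","pics/scene0.png",(155,180,208,215),(180,192))
o=P["scene"]["position"]; p0=np.array([plane("scene",u,0) for u in c]); v=p0-o*[1,1,0]
ok=c[:,1]>183; az=np.arctan2(v[:,1],v[:,0])[ok]; r=np.hypot(v[:,0],v[:,1]); a=(az.max()+az.min())/2
print("scene centre",o*[1,1,0]+(r.min()+35)*np.array([np.cos(a),np.sin(a),0]),35/np.sin((az.max()-az.min())/2),r.min()+35)
```

```text
rim pts [418.7  58.7 132. ] [455.2  33.7 132. ] [450.5  60.9 132. ] [425.2  28.7 132. ]
mid LR [437.   46.2 132. ] mid BF [437.9  44.8 132. ] 44.26311600709545 40.944193288529796
top bbox [160.6 196.4] [192.6 224.1]
near base edge ->axis dist 271.48865710624204 azimuth mid 0.001544572634272906
top centre [436.3  48.6   0. ] half-angle dist 252.85211688506837
scene centre [456.1  35.6   0. ] 623.8938640689503 1023.097834763594
```

Request:
{"op": "arm_command", "data": {"commands": [[[0, 0, 0, 0.02, -0.005, 0, 0.04], [0, 0, 0, 0.035, -0.009, 0, 0.04], [0, 0, 0, 0.035, -0.009, 0, 0.04], [0, 0, 0, 0.035, -0.009, 0, 0.04], [0, 0, 0, 0.035, -0.009, 0, 0.04], [0, 0, 0, 0.035, -0.009, 0, 0.04], [0, 0, 0, 0.035, -0.009, 0, 0.04], [0, 0, 0, 0.035, -0.009, 0, 0.04]]]}}

```text
clock: 9.4
position: [474.7, -115.8, 190.0]
ee_rot: [-0.001, 0.707, 0.707, -0.001]
force: [0.0, -0.7, 0.5]
gripper_width: 47.4
grip_force: 41.3
```

Request:
{"op": "arm_command", "data": {"commands": [[[0, 0, 0, 0.035, -0.009, 0, 0.04], [0, 0, 0, 0.035, -0.009, 0, 0.04], [0, 0, 0, 0.035, -0.009, 0, 0.04], [0, 0, 0, 0.035, -0.009, 0, 0.04], [0, 0, 0, 0.02, -0.003, 0, 0.04], [0, 0, 0, 0, 0, 0, 0.04], [0, 0, 0, 0, 0, 0, 0.04]]]}}

```text
clock: 10.1
position: [436.6, 42.7, 190.5]
ee_rot: [-0.001, 0.707, 0.707, -0.001]
force: [0.8, -0.1, -1.0]
gripper_width: 46.8
grip_force: 41.3
```

Run:
```python
from h import *
np.set_printoptions(precision=2,suppress=True)
s=read_state(); print(s["clock"],s["position"],s["gripper_width"],s["grip_force"])
im=snapshot("scene"); cv2.imwrite("pics/scene8.png",im[:,:,::-1])
for c,st in reds("scene",im): print(c,st,plane("scene",c,s["position"][2]+5))
print(proj("scene",[s["position"],s["position"]+[0,0,13]]))
cv2.imwrite("pics/c8.png",cv2.resize(im[110:220,130:270,::-1],None,fx=5,fy=5,interpolation=2))
```

```text
10.1 [436.64  42.71 190.47] 46.75060252910675 41.26626670360565
[176.06 139.36] [169 134  16  12 166] [438.66  36.78 195.47]
[354.03 272.72] [343 263  23  20 362] [ 375.77 -578.79  195.47]
[322.97 293.4 ] [312 283  23  22 412] [ 303.91 -573.31  195.47]
[[174.38 140.59]
 [173.84 136.12]]
```

View pics/c8.png

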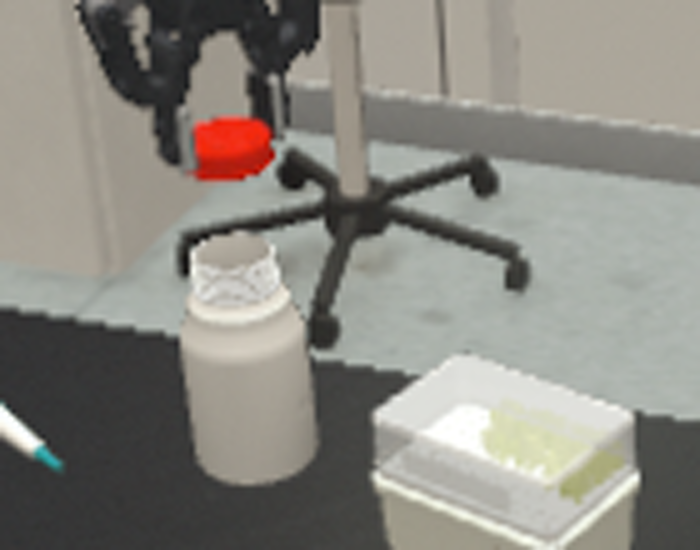

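The cap hangs above the mouth: cap at crop (230,150), rim ellipse around (235,250). The box is shut and the bottle upright. I check the cap's height against the fingers and its offset.

Run:
```python
from h import *
np.set_printoptions(precision=1,suppress=True)
im=cv2.imread("pics/scene8.png").astype(int); m=(im[...,2]-im[...,1]>60); m[:,215:]=0;m[160:]=0
c=np.argwhere(m)[:,::-1]; print("red",c.min(0),c.max(0),[ (v,c[c[:,1]==v,0].min(),c[c[:,1]==v,0].max()) for v in sorted(set(c[:,1]))])
th=np.linspace(0,2*np.pi,181)
for z in (184,188,192):
    b=proj("scene",[[436.6+24.5*np.cos(t),42.7+24.5*np.sin(t),z] for t in th]);t=proj("scene",[[436.6+24.5*np.cos(t),42.7+24.5*np.sin(t),z+15] for t in th])
    print(z,"bottom max v",b[b[:,1].argmax()],"right max",max(b[:,0].max(),t[:,0].max()),"top min v",t[:,1].min(), "left",b[:,0].min())
```

```text
red [169 133] [184 145] [(np.int64(133), np.int64(173), np.int64(180)), (np.int64(134), np.int64(169), np.int64(182)), (np.int64(135), np.int64(169), np.int64(183)), (np.int64(136), np.int64(169), np.int64(184)), (np.int64(137), np.int64(169), np.int64(184)), (np.int64(138), np.int64(169), np.int64(183)), (np.int64(139), np.int64(169), np.int64(183)), (np.int64(140), np.int64(169), np.int64(184)), (np.int64(141), np.int64(169), np.int64(184)), (np.int64(142), np.int64(170), np.int64(183)), (np.int64(143), np.int64(170), np.int64(182)), (np.int64(144), np.int64(169), np.int64(181)), (np.int64(145), np.int64(169), np.int64(178))]
184 bottom max v [172.8 147. ] right max 183.9332833788738 top min v 133.65577858285425 left 165.30205482842055
188 bottom max v [172.7 145.7] right max 183.78664166133993 top min v 132.29259255565967 left 165.11929412753886
192 bottom max v [172.5 144.3] right max 183.63958483013894 top min v 130.92442329647622 left 164.93601932748197
```

Request:
{"op": "arm_command", "data": {"commands": [[[0, 0, 0, 0.0045, -0.0005, 0, 0.04], [0, 0, 0, 0, 0, 0.01, 0.04], [0, 0, 0, 0, 0, 0.01, 0.04], [0, 0, 0, 0, 0, 0.006, 0.04], [0, 0, 0, 0, 0, 0, 0.04], [0, 0, 0, 0, 0, 0, 0.04]]]}}

```text
clock: 10.75
position: [436.6, 47.0, 165.1]
ee_rot: [-0.0, 0.707, 0.707, -0.0]
force: [0.4, -0.4, 0.0]
gripper_width: 47.3
grip_force: 41.3
```

Run:
```python
from h import *
np.set_printoptions(precision=2,suppress=True)
s=read_state(); print(s["clock"],s["position"],s["force"],s["gripper_width"],s["grip_force"])
im=snapshot("scene"); cv2.imwrite("pics/scene9.png",im[:,:,::-1])
a=im.astype(int);m=a[...,0]-a[...,1]>60; m[:,215:]=0;m[175:]=0
c=np.argwhere(m)[:,::-1]; print(c.min(0)-.5,c.max(0)+.5)
th=np.linspace(0,2*np.pi,181); x,y,z=s["position"]
b=proj("scene",[[x+24.5*np.cos(t),y+24.5*np.sin(t),z-2.5] for t in th]);t=proj("scene",[[x+24.5*np.cos(t),y+24.5*np.sin(t),z+12.5] for t in th])
print("model right/bottom/top",max(b[:,0].max(),t[:,0].max()),b[:,1].max(),t[:,1].min())
cv2.imwrite("pics/c9.png",cv2.resize(im[120:210,140:220,::-1],None,fx=6.5,fy=6.5,interpolation=2))
```

```text
10.75 [436.65  46.99 165.07] [ 0.38 -0.42  0.02] 47.30133853344561 41.266635060310364
[168.5 140.5] [184.5 154.5]
model right/bottom/top 183.82138439223957 153.78328629668914 140.3615220978987
```

View pics/c9.png

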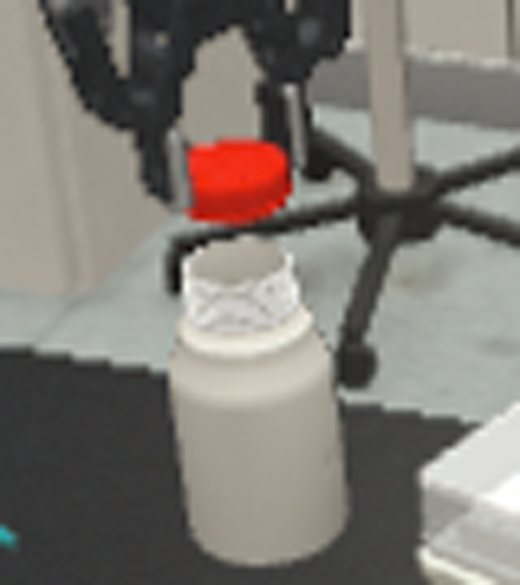

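The cap, centred near (231,182), sits on the bottle's axis, which extends up from the rim centre (241,265). I lower it the last 19 mm.

Request:
{"op": "arm_command", "data": {"commands": [[[0, 0, 0, 0, 0, 0.006, 0.04], [0, 0, 0, 0, 0, 0.006, 0.04], [0, 0, 0, 0, 0, 0.004, 0.04], [0, 0, 0, 0, 0, 0.003, 0.04], [0, 0, 0, 0, 0, 0, 0.04], [0, 0, 0, 0, 0, 0, 0.04], [0, 0, 0, 0, 0, 0, 0.04]]]}}

```text
clock: 11.5
position: [436.9, 47.1, 146.4]
ee_rot: [0.0, 0.707, 0.707, 0.0]
force: [0.0, -0.1, -0.2]
gripper_width: 46.9
grip_force: 41.3
```

Run:
```python
from h import *
np.set_printoptions(precision=2,suppress=True)
s=read_state(); print(s["clock"],s["position"],s["force"],s["gripper_width"],s["grip_force"])
im=snapshot("scene"); cv2.imwrite("pics/scene10.png",im[:,:,::-1])
a=im.astype(int);m=a[...,0]-a[...,1]>60; m[:,215:]=0;m[185:]=0
c=np.argwhere(m)[:,::-1]; print(c.min(0)-.5,c.max(0)+.5)
th=np.linspace(0,2*np.pi,181); x,y,z=s["position"]
b=proj("scene",[[x+24.5*np.cos(t),y+24.5*np.sin(t),z-2.5] for t in th]);t=proj("scene",[[x+24.5*np.cos(t),y+24.5*np.sin(t),z+12.5] for t in th])
print("model right/bottom/top",max(b[:,0].max(),t[:,0].max()),b[:,1].max(),t[:,1].min())
cv2.imwrite("pics/c10.png",cv2.resize(im[120:260,140:280,::-1],None,fx=4.2,fy=4.2,interpolation=2))
```

```text
11.5 [436.87  47.08 146.42] [ 0.04 -0.07 -0.25] 46.86522511737543 41.26652956008911
[168.5 146.5] [185.5 160.5]
model right/bottom/top 184.54448669775144 159.96980522629758 146.48329927266997
```

View pics/c10.png

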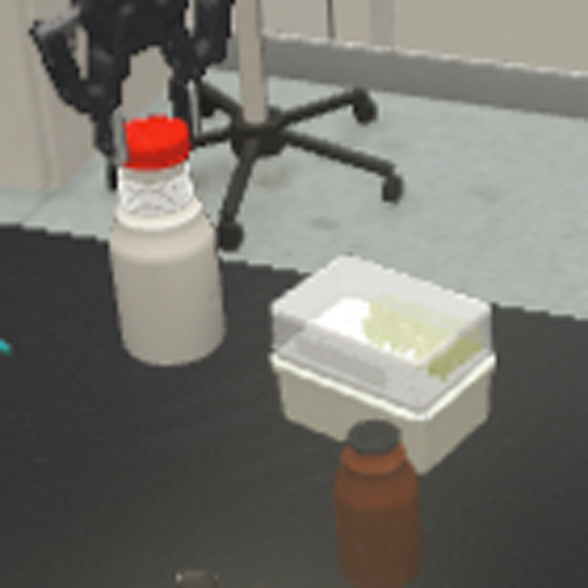

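The cap, crop (155,142), sits level above the rim with a gap of about 1 cm. The lid is shut, both bottles are upright, and the wrist force is near zero. I hand it in.

```bash
python3 -c "
from bench import robot
print(robot.job_done())"
```

```text
the job is handed in; nothing more can be done
None
```

I shut the tip-box lid without slamming it and handed the job in with the red cap held level, about 1 cm above the centre of the white bottle's mouth; both bottles were still standing in place, and no verdict came back.

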